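# Put three test sieves back on their own receivers

## Task

After cleaning, the three small test sieves were stood on the wrong receivers, but each sieve is tared together with the receiver of its own colour. Rearrange them so that every sieve sits level and fully down on the receiver whose foot has the colour of the sieve's band; a receiver takes only one sieve, so park one on the spare white-footed receiver (or on a clear patch of bench) meanwhile. Leave the receivers standing on the bench, and do not knock either sample jar or the vial that stand among them.

Things in the scene. Friction and masses are not known exactly. Their poses are not given: they have to be found in the camera images.
- sieve_red: round steel test sieve, red band at its top rim, coarse mesh, 0.1 kg. Open frame 57 mm across, wall 2.6, 32 high, over a 10 mm tapered skirt (35 mm across below, 45 above) that drops into a receiver; 42 mm high in all. Origin: centre of underside, z up. Seated: origin 18 mm above the receiver's, shoulder on its rim, top 60 mm above the bench. Starts on the yellow-footed receiver
- sieve_yellow: round steel test sieve, yellow band at its top rim, medium mesh, 0.1 kg. Open frame 57 mm across, wall 2.6, 32 high, over a 10 mm tapered skirt (35 mm across below, 45 above) that drops into a receiver; 42 mm high in all. Origin: centre of underside, z up. Seated: origin 18 mm above the receiver's, shoulder on its rim, top 60 mm above the bench. Starts on the blue-footed receiver
- sieve_blue: round steel test sieve, blue band at its top rim, fine mesh, 0.1 kg. Open frame 57 mm across, wall 2.6, 32 high, over a 10 mm tapered skirt (35 mm across below, 45 above) that drops into a receiver; 42 mm high in all. Origin: centre of underside, z up. Seated: origin 18 mm above the receiver's, shoulder on its rim, top 60 mm above the bench. Starts on the red-footed receiver
- receiver_red: pan for one sieve: round steel cup, 61 mm across outside, 28 mm high, mouth 51 mm wide, on a flat red silicone foot 80 mm across and 7 mm thick that shows all round it. Stands loose, 0.45 kg: a bump can shift it. Origin: centre of the foot's underside, on the bench. Home of the sieve with the red band; holds a wrong sieve at the start
- receiver_yellow: pan for one sieve: round steel cup, 61 mm across outside, 28 mm high, mouth 51 mm wide, on a flat yellow silicone foot 80 mm across and 7 mm thick that shows all round it. Stands loose, 0.45 kg: a bump can shift it. Origin: centre of the foot's underside, on the bench. Home of the sieve with the yellow band; holds a wrong sieve at the start
- receiver_blue: pan for one sieve: round steel cup, 61 mm across outside, 28 mm high, mouth 51 mm wide, on a flat blue silicone foot 80 mm across and 7 mm thick that shows all round it. Stands loose, 0.45 kg: a bump can shift it. Origin: centre of the foot's underside, on the bench. Home of the sieve with the blue band; holds a wrong sieve at the start
- receiver_white: pan for one sieve: round steel cup, 61 mm across outside, 28 mm high, mouth 51 mm wide, on a flat white silicone foot 80 mm across and 7 mm thick that shows all round it. Stands loose, 0.45 kg: a bump can shift it. Origin: centre of the foot's underside, on the bench. The spare, empty at the start: a free place to park a sieve
- jar: bystander: glass sample jar with a white screw lid, 52 mm diameter, 62 mm high, loose among the sieves. Origin: centre of its underside. Taller fixed things stand only round the edges of the work: a wash bottle (235 mm) and a funnel at the right, a beaker, a measuring cylinder and a large amber jar at the left, and farther left a tall white analyser to keep the arm away from
- small_jar: bystander: small glass sample jar with a red screw lid, 44 mm diameter, 55 mm high, loose among the sieves. Origin: centre of its underside
- vial: bystander: glass vial with a black cap, 22 mm diameter, 52 mm high, loose among the sieves. Origin: centre of its underside
Things that resemble listed ones, but are neither listed nor needed, are in the scene too. Leave any purple look-alike of the sieve_blue alone.

How it is judged:
At the end, for the whole second after the job is handed in: Each sieve sits on the receiver of its own colour: centred within 5 mm, origin 15.5 to 20.5 mm above the receiver's, level within 0.07 rad, at rest. All four receivers stand level on the bench. Both jars and the vial are upright and within 25 mm of where they stood (horizontal distance between sieve_red and receiver_red below 0.005 m and z of sieve_red in the frame of receiver_red between 0.0155 and 0.0205 m and angle between each of sieve_red, receiver_red, sieve_yellow, receiver_yellow, sieve_blue, receiver_blue, receiver_white's own z axis and vertical below 0.07 rad and height (world z) of each of receiver_red, receiver_yellow, receiver_blue, receiver_white below 0.004 m and linear speed of each of sieve_red, sieve_yellow, sieve_blue below 0.01 m/s and angular speed of each of sieve_red, sieve_yellow, sieve_blue below 0.1 rad/s and horizontal distance between sieve_yellow and receiver_yellow below 0.005 m and z of sieve_yellow in the frame of receiver_yellow between 0.0155 and 0.0205 m and horizontal distance between sieve_blue and receiver_blue below 0.005 m and z of sieve_blue in the frame of receiver_blue between 0.0155 and 0.0205 m and distance of each of jar, small_jar, vial from where it was at the start of the episode below 0.025 m and angle between each of jar, small_jar, vial's own z axis and vertical below 0.1 rad); the robot touches nothing.
It fails at once if either sample jar or the vial is knocked over or pushed 40 mm or more (distance of any of jar, small_jar, vial from where it was at the start of the episode above 0.04 m or angle between any of jar, small_jar, vial's own z axis and vertical above 0.5 rad).
It fails at once if a receiver is tipped over (angle between any of receiver_red, receiver_yellow, receiver_blue, receiver_white's own z axis and vertical above 0.5 rad).
It also fails if it takes over 93 s, if anything falls off the work surface, if the arm or the gripper's body presses on something with over 40 N, if the wrist force passes 120 N, or if a joint passes its speed limit or range.

## Robot

A 7-joint arm with a two-finger parallel gripper is mounted at the origin on a cart in front of the work surface, level with it; the furniture and walls round the work are solid. World frame = base frame: x ahead of the robot, y to its left, z up, the work surface at z = 0. Lengths are in m, angles in rad, forces in N, time in s.
With the tool pointing down it reaches from about 0.375 to 0.925 m from the base axis. Payload 3.1 kg.
Tool frame: the origin (TCP) lies on the centre line of the jaws, within the pads' length; the fingertips stand 25 mm ahead of it and the grasp point (between the pads) lies 6 mm ahead of it; z points along the fingers, y is the line along which they close (so a half turn about z gives the same grasp; the last joint's range is limited). The gripper opens to 85 mm and grips with 20 to 120 N. Pads are 22 mm wide; open, the fingers measure 114 mm over their backs; the gripper's body (76 mm by 85 mm) begins 54 mm behind the grasp point. The pads swing forward as they close: fully open they stand 13 mm farther back than shut.
Start: joints at [1.049, 0.383, 0.044, 1.598, -0.018, 1.161, -0.05], TCP at [0.267, -0.592, 0.256] pointing down, gripper open.
Joint ranges: [-2.61, 2.61], [-0.41, 2.15], [-1.48, 1.57], [0, 2.5], [-1.57, 4.71], [0.05, 1.97], [-2.85, 2.85]. Speed limits (rad/s): [2.79, 2.79, 3.14, 3.14, 3.14, 3.14, 3.14].

## Interface

Orientations are given as [roll, pitch, yaw] about the fixed x, y, z axes, in that order (R = Rz(yaw) Ry(pitch) Rx(roll)).
In Python, from bench import status, snapshot, calibration, workorder gives the robot as it stands.
- The arm moves only by the tool arm_command, never from a script. Its argument "motion" is a list of rows, each a list of 3 entries, a list of its own where there are three numbers: the closure, from -1 (fully open) to 1 (shut), then the shift along the tool's x, y, z in cm, then the turn about the tool's z in rad. A call has exactly 10 rows; each row shifts and turns the commanded pose from where the row before left it, along the tool's axes as they then stand; what a row does not reach is not made up. A row lasts 1/12 s, in which the tool goes at most 41.7 mm and 7.16 degrees, less where a joint would pass 70% of its speed; a pose out of reach is approached as far as the arm can. A call is refused whole if a number of a shift passes 4.17 or a number of a turn 0.125, either way. A call with a gripper value outside its range is refused whole. The fingers move at their own pace and stop on an object; "grip_force" is the grip in N (left out, the last holds). Time passes only in rows, so rows that do not move let the fingers close, or fill a call up. It gives the time, the measured TCP pose, the force, the opening and the grip force at its end, in the units of the state.
- status.get_obs(): the state, without advancing time (a new reading comes with each control period).
- snapshot(name): name is "scene" or "side" or "wrist"; returns the picture (384x512x3 uint8, red, green, blue); there is no depth.
- calibration(name): a dict with "vertical_fov" (degrees; the focal length in pixels is half the picture's height over the tangent of half this angle, whatever the lens; pixels are square), "cx", "cy" (the principal point, pixels), "extrinsics" (4x4, takes a point from camera to world coordinates). Camera axes: x right, y down, z forward; pixel columns grow to the right and rows downward; lengths in m; the calibration is good to about 2 mm. A picture is of the moment at which its call begins: read the wrist's pose just before it. calibration takes no time and is no camera call; for the wrist camera it gives the pose at the moment of the call.
- workorder.finish_job(): hands the job in; it is judged then, once.
The state is a dict: "time": time; "qpos": joint angles; "joint_vel": joint speeds; "joint_torque": joint torques, N m; "tcp_pos": TCP position; "orientation": TCP orientation; "force": force on the tool from outside, world axes, zero at the start; "ft_torque": the same for the moment, N m; "grip_width": finger opening in m; "gripper_force": force on a finger pad.
Only numpy, scipy, OpenCV 4.12 (cv2) and the standard library are available. Lean on these libraries where they do the work, as an engineer would, in place of code of your own. Each camera call takes 0.05 s, during which the arm holds its last target. There are 200 camera calls.

## Working session

There is one attempt and no reset: what is moved stays moved. The work goes in short steps, Python scripts to look and compute and a tool call to move; the robot and the scene stay as the last step left them, time stands still between calls to the robot, and variables do not carry over. Pictures are saved under pics/ and viewed, at most 14 in all, crops included, and the job is handed in when it is done.

Besides the shell and the picture viewer there is one more tool, called after "Emit:" in YAML: its name, and indented under it one key for each argument. arm_command: Moves the arm, as the interface text tells. Its arguments: {"type":"object","properties":{"motion":{"type":"array"},"grip_force":{"type":"number"}},"required":["motion"]}

```bash
mkdir -p pics
python3 - <<'E'
from bench import status,snapshot,calibration
import cv2,json
o=status.get_obs()
for k in o: print(k,o[k])
for n in("scene","side","wrist"):
    c=calibration(n);print(n,c)
    cv2.imwrite(f"pics/{n}0.png",snapshot(n)[:,:,::-1])
E
```

```text
time 0.0
qpos [ 1.04917715  0.3838458   0.0438363   1.59962173 -0.01792081  1.16116512
 -0.04991341]
joint_vel [-0.00075111  0.00056583  0.0016467  -0.0009954  -0.00153043  0.0001439
  0.0010745 ]
joint_torque [ 1.44050073e-04 -4.33466792e+01  1.02458563e+00 -2.49512047e+01
  1.05922364e-02  1.13827703e-02 -2.31650453e-06]
tcp_pos [ 0.26694342 -0.59167906  0.25485798]
orientation [-3.13894810e+00  1.24708652e-04  4.23874428e-01]
force [-0.18407844  0.05125182  0.1887915 ]
ft_torque [ 0.0034341   0.05088353 -0.00301745]
gripper_force 0.0
grip_width 0.08549043918211391
scene {'vertical_fov': 48.365853829854245, 'cx': 255.51993642294585, 'cy': 193.3378353563806, 'extrinsics': array([[-0.71832475, -0.51478733,  0.46797817,  0.12725399],
       [-0.69539852,  0.55134638, -0.46091004,  0.25581952],
       [-0.02074743, -0.65651441, -0.7540281 ,  0.6969456 ],
       [ 0.        ,  0.        ,  0.        ,  1.        ]])}
side {'vertical_fov': 44.97160808867586, 'cx': 258.46005121036484, 'cy': 194.04155819844928, 'extrinsics': array([[-0.93387391, -0.15207362,  0.3236559 ,  0.24096017],
       [-0.35751813,  0.41670006, -0.83578816,  0.57771198],
       [-0.0077661 , -0.89623361, -0.44351439,  0.44319497],
       [ 0.        ,  0.        ,  0.        ,  1.        ]])}
wrist {'vertical_fov': 60.66003911556554, 'cx': 256.2371995586232, 'cy': 194.5416347776564, 'extrinsics': array([[ 0.41201573, -0.86251752, -0.2937798 ,  0.34307893],
       [-0.91117548, -0.39054634, -0.13127374, -0.55911084],
       [-0.00150873,  0.3217718 , -0.94681605,  0.37293505],
       [ 0.        ,  0.        ,  0.        ,  1.        ]])}
```

View pics/scene0.png

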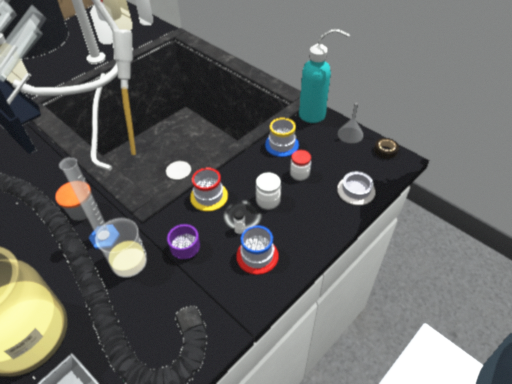

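View pics/side0.png

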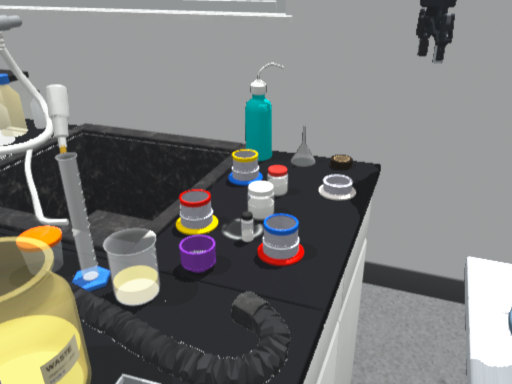

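The scene view shows, as band on foot:

- yellow on blue at (282,135)
- red on yellow at (208,188)
- blue on red at (257,250)

The empty white receiver is at (356,187). The jar is at (268,190), the small jar at (301,165) and the vial at about (240,222). There are two candidates for sieve_blue: (257,243) with a blue band on a receiver, and (183,240), which is all purple with no receiver. The one at (257,243) fits. I'll measure and confirm it in a crop.

```bash
cat > h.py <<'E'
import numpy as np,cv2
from scipy.optimize import least_squares
def ray(c,px,z):
    f=192/np.tan(np.radians(c["vertical_fov"])/2);E=np.array(c["extrinsics"])
    px=np.atleast_2d(px).astype(float)
    d=np.c_[(px[:,0]-c["cx"])/f,(px[:,1]-c["cy"])/f,np.ones(len(px))]@E[:3,:3].T
    t=(z-E[2,3])/d[:,2]
    return E[:3,3]+d*t[:,None]
def circ(P,r):
    s=least_squares(lambda q:np.hypot(P[:,0]-q[0],P[:,1]-q[1])-r,P[:,:2].mean(0),loss="soft_l1",f_scale=.002)
    return s.x,np.sqrt(np.mean(s.fun**2))
HUE={"red":[(0,7),(173,180)],"yellow":[(18,34)],"blue":[(100,122)],"purple":[(128,150)]}
def blobs(rgb,col,smin=110,vmin=50,amin=20):
    h=cv2.cvtColor(rgb,cv2.COLOR_RGB2HSV);m=np.zeros(h.shape[:2],np.uint8)
    for a,b in HUE[col]: m|=cv2.inRange(h,(a,smin,vmin),(b,255,255))
    n,l,s,c=cv2.connectedComponentsWithStats(m)
    return [(s[i],c[i],np.argwhere(l==i)[:,::-1]) for i in range(1,n) if s[i][4]>amin]
E
python3 - <<'E'
from h import *
from bench import calibration
for n in("scene","side"):
    im=cv2.imread(f"pics/{n}0.png")[:,:,::-1].copy();c=calibration(n)
    for col in HUE:
        for s,ct,p in blobs(im,col):
            print(n,col,s,ct.round(1),"z.056:",ray(c,ct,.056)[0,:2].round(3),"z.004",ray(c,ct,.004)[0,:2].round(3))
im=cv2.imread("pics/scene0.png")[105:285,150:400]
cv2.imwrite("pics/crop0.png",cv2.resize(im,None,fx=3.2,fy=3.2,interpolation=cv2.INTER_CUBIC))
E
```

```text
scene red [291 149  21  16 250] [301.3 156.8] z.056: [ 0.526 -0.277] z.004 [ 0.558 -0.32 ]
scene red [191 167  30  24 243] [206.2 178.9] z.056: [ 0.627 -0.095] z.004 [ 0.667 -0.123]
scene red [236 245  43  30 456] [257.3 263.5] z.056: [ 0.41  -0.022] z.004 [ 0.433 -0.044]
scene yellow [121  89  15  66 425] [128.2 119. ] z.056: [ 0.907 -0.098] z.004 [ 0.971 -0.127]
scene yellow [269 117  28  20 218] [282.9 126.8] z.056: [ 0.62  -0.324] z.004 [ 0.66  -0.371]
scene yellow [189 186  40  26 359] [209.6 202.2] z.056: [ 0.575 -0.058] z.004 [ 0.611 -0.083]
scene yellow [ 53 301  10  15  25] [ 57.8 307. ] z.056: [0.59  0.261] z.004 [0.627 0.261]
scene blue [264 137  36  21 266] [280.8 149.1] z.056: [ 0.574 -0.266] z.004 [ 0.61  -0.308]
scene blue [240 224  34  30 288] [257.5 239.3] z.056: [ 0.445 -0.059] z.004 [ 0.471 -0.084]
scene blue [110 226   8  11  47] [113.4 231. ] z.056: [0.654 0.111] z.004 [0.697 0.1  ]
scene blue [ 88 231  11  19  99] [ 92.7 239.5] z.056: [0.665 0.149] z.004 [0.709 0.14 ]
scene purple [167 223  33  36 691] [183.4 240.9] z.056: [0.541 0.036] z.004 [0.575 0.018]
side 
[... 647 characters left out ...]
76  17  11  27] [ 29.5 280.8] z.056: [0.723 0.207] z.004 [0.788 0.157]
side yellow [ 41 276   8   8  27] [ 43.6 278.3] z.056: [0.709 0.196] z.004 [0.772 0.145]
side yellow [   0  290   88   94 3683] [ 42. 337.] z.056: [0.626 0.285] z.004 [0.678 0.246]
side blue [ 0 73 10 11 93] [ 3.8 78.2] z.056: [ 1.812 -0.759] z.004 [ 2.023 -0.938]
side blue [228 172  36  14 203] [243.2 179.5] z.056: [ 0.576 -0.203] z.004 [ 0.621 -0.308]
side blue [263 212  37  24 366] [281.1 225. ] z.056: [ 0.447 -0.057] z.004 [ 0.475 -0.142]
side blue [ 72 266  39  26 537] [ 92.2 279.6] z.056: [0.644 0.175] z.004 [0.698 0.12 ]
side purple [ 178  235   38   38 1186] [197.4 252.7] z.056: [0.539 0.065] z.004 [ 0.579 -0.004]
```

View pics/crop0.png

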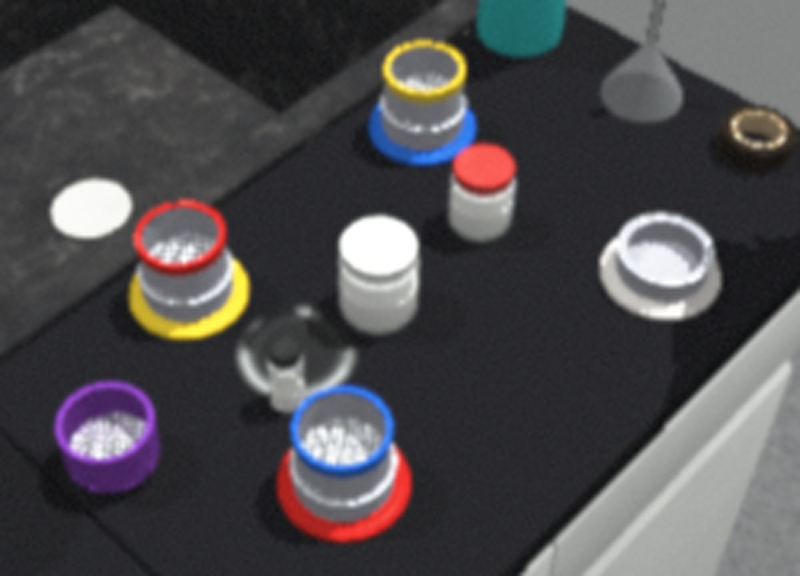

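The crop confirms it. The blue-banded steel sieve is at crop (343,430), on the red foot; the purple look-alike at (108,435) has no foot and stays put. The vial is at crop (288,370), in front of a loose glass lid. Next I'll fit circles.

```bash
python3 - <<'E'
from h import *
from bench import calibration
seed={"red":(.628,-.094),"yellow":(.622,-.323),"blue":(.446,-.058)}
def foot(c,p,r,z):
    # silhouette hull on plane; drop far-side points iteratively via robust fit
    h=cv2.convexHull(p.astype(np.int32))[:,0]; P=ray(c,h,z); return circ(P,r)
for n in("scene","side"):
    im=cv2.imread(f"pics/{n}0.png")[:,:,::-1].copy();c=calibration(n);E=np.array(c["extrinsics"])
    for col in seed:
        for s,ct,p in blobs(im,col):
            X=ray(c,ct,.056)[0,:2]
            hull=cv2.convexHull(p.astype(np.int32))[:,0]
            if np.hypot(*(X-seed[col]))<.02:
                up=hull[hull[:,1]<=ct[1]+1]
                print(n,"sieve",col,circ(ray(c,up,.06),.0285))
            else:
                lo=hull[hull[:,1]>=ct[1]]
                q=ray(c,ct,.004)[0]
                if .35<q[0]<.7 and -.4<q[1]<0: print(n,"foot",col,circ(ray(c,lo,.003),.040), s[4])
    h=cv2.cvtColor(im,cv2.COLOR_RGB2HSV);m=cv2.inRange(h,(0,0,135),(180,60,255))
    nn,l,s,cc=cv2.connectedComponentsWithStats(m)
    for i in range(1,nn):
        if s[i][4]>60:
            q=ray(c,cc[i],.062)[0];
            if .3<q[0]<.75 and -.5<q[1]<.1: print(n,"white",s[i],cc[i].round(1),"z.062",q[:2].round(3),"z.005",ray(c,cc[i],.005)[0,:2].round(3))
    # dark cap of vial
E
python3 - <<'E'
import cv2
a=cv2.imread("pics/scene0.png")[195:235,215:275];b=cv2.imread("pics/side0.png")[205:245,220:280]
cv2.imwrite("pics/vial.png",cv2.resize(cv2.hconcat([a,b]),None,fx=6,fy=6,interpolation=cv2.INTER_CUBIC))
E
```

```text
scene foot red (array([ 0.57180372, -0.33486455]), np.float64(0.004524594337471155)) 250
scene sieve red (array([ 0.62861189, -0.09710328]), np.float64(0.0011038759244931203))
scene foot red (array([ 0.44507492, -0.05593202]), np.float64(0.00030827227425359694)) 456
scene sieve yellow (array([ 0.62235414, -0.32678414]), np.float64(0.0017426072709016294))
scene foot yellow (array([ 0.62429292, -0.09239075]), np.float64(0.0004070409642235516)) 359
scene foot blue (array([ 0.61906402, -0.31944374]), np.float64(0.0004252539562157545)) 266
scene sieve blue (array([ 0.44777674, -0.06011079]), np.float64(0.0012584178047500977))
scene white [166 161  25  19 378] [178.  169.7] z.062 [ 0.684 -0.069] z.005 [ 0.734 -0.098]
scene white [291 161  20  17 210] [300.3 169.5] z.062 [ 0.499 -0.242] z.005 [ 0.532 -0.287]
scene white [337 171  38  34 742] [355.7 188.2] z.062 [ 0.386 -0.277] z.005 [ 0.409 -0.325]
scene white [256 172  25  35 718] [268.2 188.3] z.062 [ 0.512 -0.159] z.005 [ 0.547 -0.196]
scene white [195 178  22   9 120] [205.4 182.2] z.062 [ 0.616 -0.085] z.005 [ 0.66  -0.115]
scene white
[... 1016 characters left out ...]
.0646188 ]), np.float64(0.0017375762974841122))
side white [     0      0    512    384 106434] [316.6 142.1] z.062 [ 0.489 -0.449] z.005 [ 0.526 -0.603]
side white [232 165  27  10 102] [245.  170.2] z.062 [ 0.585 -0.235] z.005 [ 0.637 -0.357]
side white [ 248  174   40   45 1129] [265.1 194.8] z.062 [ 0.507 -0.142] z.005 [ 0.546 -0.249]
side white [318 174  38  26 470] [336.3 187.7] z.062 [ 0.39  -0.217] z.005 [ 0.412 -0.336]
side white [180 204  33  17 152] [197.3 215.6] z.062 [ 0.587 -0.028] z.005 [ 0.639 -0.119]
side white [224 219  39  22 335] [246.3 231. ] z.062 [ 0.49 -0.01] z.005 [ 0.527 -0.097]
side white [262 236  38  14 186] [280.7 244.6] z.062 [0.426 0.009] z.005 [ 0.453 -0.076]
```

View pics/vial.png

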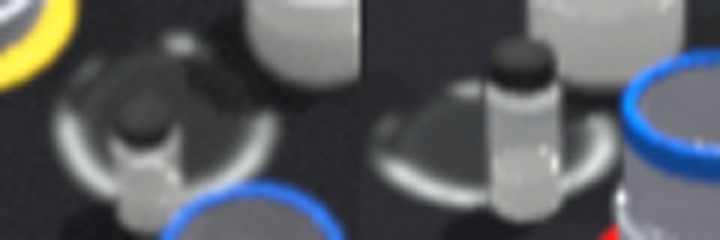

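The crop shows the vial's black cap at scene (239,211) and side (247,213), with its base at about scene (240,233). A low glass dish lies behind it.

Run:
```python
from h import *
from bench import calibration
for n,box,cap,base in(("scene",(337,171,38,34),(238.8,211),(240,233)),("side",(318,174,38,26),(247,213),(247.5,241))):
    im=cv2.imread(f"pics/{n}0.png")[:,:,::-1].copy();c=calibration(n)
    h=cv2.cvtColor(im,cv2.COLOR_RGB2HSV);m=cv2.inRange(h,(0,0,120),(180,70,255))
    x,y,w,hh=box;mm=np.zeros_like(m);mm[y-3:y+hh+3,x-3:x+w+3]=m[y-3:y+hh+3,x-3:x+w+3]
    p=np.argwhere(mm)[:,::-1];hull=cv2.convexHull(p.astype(np.int32))[:,0]
    lo=hull[hull[:,1]>=y+hh*.6]
    print(n,"white foot",circ(ray(c,lo,.003),.04))
    print("vial cap",ray(c,cap,.052)[0,:2],"base front",ray(c,base,0)[0,:2])
    for s,ct,p in blobs(im,"red"):
        if s[4]<260 and s[2]<22: print("smalljar",ray(c,ct,.052)[0,:2])
c=calibration("scene");print("jar lid",ray(c,(267.5,180),.062)[0,:2])
c=calibration("side");print("jar lid",ray(c,(260.5,187),.062)[0,:2])
```

```text
scene white foot (array([ 0.40745018, -0.32276049]), np.float64(0.0006836843693698425))
vial cap [ 0.51967708 -0.08382131] base front [ 0.50929184 -0.07333722]
smalljar [ 0.52800668 -0.28057641]
side white foot (array([ 0.40904433, -0.32320766]), np.float64(0.0003858938993328798))
vial cap [ 0.51850175 -0.0824323 ] base front [ 0.51508411 -0.0738556 ]
smalljar [ 0.53075448 -0.28194168]
jar lid [ 0.52848787 -0.17454778]
jar lid [ 0.52632445 -0.17031454]
```

Emit:
arm_command:
  motion:
    - [-1,[0,0,0],0.106]
    - [-1,[0,0,0],0.106]
    - [-1,[0,0,0],0.106]
    - [-1,[0,0,0],0.106]
    - [-1,[1.3,-3.8,0],0]
    - [-1,[1.3,-3.8,0],0]
    - [-1,[1.3,-3.8,0],0]
    - [-1,[1.3,-3.8,0],0]
    - [-1,[1.3,-3.8,0],0]
    - [-1,[1.3,-3.8,0],0]
  grip_force: 40

```text
time: 0.98
tcp_pos: [0.3454, -0.3624, 0.256]
orientation: [-3.141, 0.0, -0.0]
force: [1.3, -1.1, 0.9]
grip_width: 0.085
gripper_force: 0.0
```

Emit:
arm_command:
  motion:
    - [-1,[1.3,-3.8,0],0]
    - [-1,[1.3,-3.8,0],0]
    - [-1,[1.3,-3.8,0],0]
    - [-1,[1.3,-3.8,0],0]
    - [-1,[1.3,-3.8,0],0]
    - [-1,[1.3,-3.8,0],0]
    - [-1,[1.0,-3.0,0],0]
    - [-1,[0,0,0],0]
    - [-1,[0,0,0],0]
    - [-1,[0,0,0],0]

```text
time: 1.82
tcp_pos: [0.433, -0.107, 0.256]
orientation: [3.141, 0.001, -0.0]
force: [0.1, -0.3, 0.8]
grip_width: 0.085
gripper_force: 0.0
```

```bash
cat > w.py <<'E'
from h import *
from bench import calibration,snapshot
import sys
def look(name="wrist",tag="w"):
    c=calibration(name);im=snapshot(name);cv2.imwrite(f"pics/{tag}.png",im[:,:,::-1])
    for col in("red","yellow","blue"):
        for s,ct,p in blobs(im,col,amin=60):
            hull=cv2.convexHull(p.astype(np.int32))[:,0]
            (e,r,z)=cv2.fitEllipse(hull.astype(np.float32)) if len(hull)>5 else (ct,0,0)
            edge=s[0]<1 or s[1]<1 or s[0]+s[2]>511 or s[1]+s[3]>383
            a,fa=circ(ray(c,hull,.060),.0285);b,fb=circ(ray(c,hull,.005),.040)
            print(col,s,"EDGE" if edge else "","top",a.round(4),round(fa,4),"foot",b.round(4),round(fb,4))
look(tag=sys.argv[1])
E
python3 w.py w1
```

```text
red [ 420   42   51   49 1894]  top [ 0.5374 -0.2804] 0.0082 foot [ 0.5506 -0.3132] 0.0157
red [ 178  110   71   68 1041]  top [ 0.4628 -0.0706] 0.0049 foot [ 0.4484 -0.0596] 0.0002
yellow [223   0  43   7 216] EDGE top [ 0.6053 -0.098 ] 0.0003 foot [ 0.628  -0.0964] 0.0
blue [446   0  58  14 540] EDGE top [ 0.6003 -0.2917] 0.001 foot [ 0.6225 -0.324 ] 0.0002
blue [176 127  60  59 735]  top [ 0.4481 -0.0592] 0.0008 foot [ 0.4396 -0.0535] 0.0062
```

View pics/w1.png

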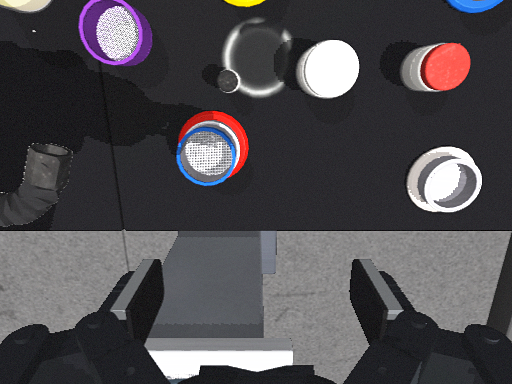

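The wrist view shows the blue sieve at (207,155) inside the red foot. The jar is at (328,69), the small jar at (437,68), the vial at (228,80) and the white receiver at (444,180). Wrist circle fits agree with the bench views within 4 mm. Going to (0.448, -0.0585).

Emit:
arm_command:
  motion:
    - [-1,[0.8,-2.4,0],0]
    - [-1,[0.7,-2.4,0],0]
    - [-1,[0,0,3.5],0]
    - [-1,[0,0,3.5],0]
    - [-1,[0,0,3.5],0]
    - [-1,[0,0,3.5],0]
    - [-1,[0,0,3.5],0]
    - [-1,[0,0,1.5],0]
    - [-1,[0,0,1.0],0]
    - [-1,[0,0,0],0]

```text
time: 2.7
tcp_pos: [0.4463, -0.06, 0.0542]
orientation: [-3.141, 0.005, -0.003]
force: [0.1, 1.0, 0.2]
grip_width: 0.0854
gripper_force: 0.0
```

Emit:
arm_command:
  motion:
    - [1,[0,0,0],0]
    - [1,[0,0,0],0]
    - [1,[0,0,0],0]
    - [1,[0,0,0],0]
    - [1,[0,0,0],0]
    - [1,[0,0,0],0]
    - [1,[0,0,0],0]
    - [1,[0,0,0],0]
    - [1,[0,0,0],0]
    - [1,[0,0,0],0]
  grip_force: 30

```text
time: 3.53
tcp_pos: [0.4503, -0.059, 0.0581]
orientation: [3.141, -0.004, -0.001]
force: [-0.8, -0.9, 6.8]
grip_width: 0.0551
gripper_force: 33.0
```

Emit:
arm_command:
  motion:
    - [1,[0,0,0],0]
    - [1,[0,0,0],0]
    - [1,[0,0,-0.5],0]
    - [1,[0,0,-0.5],0]
    - [1,[0,0,-1],0]
    - [1,[0,0,-1],0]
    - [1,[0,0,0],0]
    - [1,[0,0,0],0]
    - [1,[0,0,0],0]
    - [1,[0,0,0],0]

```text
time: 4.37
tcp_pos: [0.448, -0.0585, 0.086]
orientation: [-3.142, 0.001, -0.0]
force: [-0.2, -0.5, 0.1]
grip_width: 0.0553
gripper_force: 32.4
```

```bash
python3 w.py w2
python3 - <<'E'
from bench import snapshot
import cv2
a=snapshot("scene")[:,:,::-1][150:290,180:330];b=snapshot("side")[:,:,::-1][140:280,220:370]
cv2.imwrite("pics/ss2.png",cv2.resize(cv2.hconcat([a,b]),None,fx=2.6,fy=2.6,interpolation=cv2.INTER_CUBIC))
E
```

```text
red [ 194  157  123   86 2965]  top [ 0.4718 -0.0595] 0.0003 foot [ 0.4484 -0.0594] 0.0002
blue [ 189  228  136  127 4232]  top [ 0.4301 -0.0649] 0.0091 foot [ 0.3914 -0.0669] 0.012
```

View pics/ss2.png

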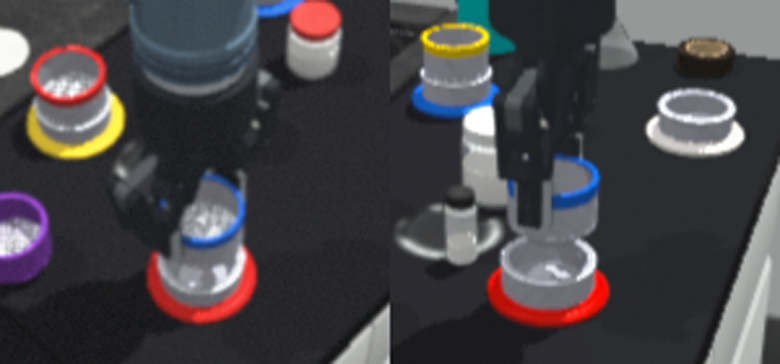

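The sieve hangs level over the red receiver and comes free cleanly. I'll measure the white receiver and the others from the earlier wrist picture.

Run:
```python
from h import *
from bench import calibration,status
c=calibration("wrist");E=np.array(c["extrinsics"]);E[:3,3]+=np.array([.433,-.107,.256])-status.get_obs()["tcp_pos"];c["extrinsics"]=E
im=cv2.imread("pics/w1.png")[:,:,::-1].copy()
for s,ct,p in blobs(im,"red"):
  if s[0]<300: print("check red foot",circ(ray(c,cv2.convexHull(p.astype(np.int32))[:,0],.005),.04))
h=cv2.cvtColor(im,cv2.COLOR_RGB2HSV);m=cv2.inRange(h,(0,0,110),(180,60,255));m[:, :395]=0;m[:140]=0;m[225:]=0
p=np.argwhere(m)[:,::-1];hull=cv2.convexHull(p.astype(np.int32))[:,0]
print(hull.min(0),hull.max(0));
P=ray(c,hull,.005);cup=ray(c,hull,.028)
l=hull[:,0]<440
print("foot",circ(P[l],.04),"cup rim",circ(cup[~l&(hull[:,1]>165)],.0305))
m=cv2.inRange(h,(0,0,200),(180,60,255));m[:,:300]=0;m[:,362:]=0;m[105:]=0
m[:, :]=m; p=np.argwhere(m)[:,::-1];hull=cv2.convexHull(p.astype(np.int32))[:,0];q=hull[hull[:,0]>325];print("jar",circ(ray(c,q,.062),.026))
```

```text
check red foot (array([ 0.44838466, -0.05942283]), np.float64(0.00021699569711866053))
[407 146] [481 211]
foot (array([ 0.4094855 , -0.32484968]), np.float64(0.00020332546310603426)) cup rim (array([ 0.4087901 , -0.32590947]), np.float64(0.00016149826170569666))
jar (array([ 0.52815432, -0.17235536]), np.float64(0.0011560411301583164))
```

Emit:
arm_command:
  motion:
    - [1,[0,0,-3],0]
    - [1,[0,0,-3],0]
    - [1,[-0.6,3.8,0],0]
    - [1,[-0.6,3.8,0],0]
    - [1,[-0.6,3.8,0],0]
    - [1,[-0.6,3.8,0],0]
    - [1,[-0.5,3.8,0],0]
    - [1,[-0.5,3.8,0],0]
    - [1,[-0.5,3.9,0],0]
    - [1,[0,0,0],0]

```text
time: 5.35
tcp_pos: [0.4061, -0.3359, 0.1466]
orientation: [3.135, -0.0, -0.013]
force: [-0.2, -1.7, -0.7]
grip_width: 0.0549
gripper_force: 32.9
```

Emit:
arm_command:
  motion:
    - [1,[0,0,0],0]
    - [1,[0,0,3],0]
    - [1,[0,0,2],0]
    - [1,[0,0,1],0]
    - [1,[0,0,1],0]
    - [1,[0,0,0.8],0]
    - [1,[0,0,0.5],0]
    - [1,[0,0,0.4],0]
    - [1,[0,0,0],0]
    - [1,[0,0,0],0]

```text
time: 6.18
tcp_pos: [0.4097, -0.3257, 0.0597]
orientation: [3.141, -0.001, -0.0]
force: [0.3, 0.1, -0.9]
grip_width: 0.0548
gripper_force: 33.0
```

Emit:
arm_command:
  motion:
    - [1,[0,0,0.2],0]
    - [1,[0,0,0.15],0]
    - [1,[0,0,0],0]
    - [-1,[0,0,0],0]
    - [-1,[0,0,0],0]
    - [-1,[0,0,0],0]
    - [-1,[0,0,0],0]
    - [-1,[0,0,0],0]
    - [-1,[0,0,0],0]
    - [-1,[0,0,0],0]

```text
time: 7.02
tcp_pos: [0.4093, -0.3255, 0.0556]
orientation: [-3.141, 0.0, -0.0]
force: [-0.2, 0.1, 0.2]
grip_width: 0.0855
gripper_force: 0.0
```

Emit:
arm_command:
  motion:
    - [-1,[0,0,-0.5],0]
    - [-1,[0,0,-1.5],0]
    - [-1,[0,0,-3],0]
    - [-1,[0,0,-3],0]
    - [-1,[0,0,-3],0]
    - [-1,[0,0,-3],0]
    - [-1,[0,0,-3],0]
    - [-1,[0,0,-3],0]
    - [-1,[0,0,0],0]
    - [-1,[0,0,0],0]

```text
time: 7.85
tcp_pos: [0.4107, -0.3264, 0.2586]
orientation: [3.138, -0.005, -0.0]
force: [-0.5, -0.1, -1.0]
grip_width: 0.0851
gripper_force: 0.0
```

```bash
python3 w.py w3;  python3 - <<'E'
from bench import snapshot
import cv2
a=snapshot("side")[:,:,::-1][130:290,160:370]
cv2.imwrite("pics/ss3.png",cv2.resize(a,None,fx=3.5,fy=3.5,interpolation=cv2.INTER_CUBIC))
E
```

```text
red [ 181   16   46   51 1808]  top [ 0.5355 -0.2901] 0.0083 foot [ 0.5498 -0.2901] 0.0149
red [   0   90   54   73 1242] EDGE top [ 0.4551 -0.107 ] 0.0042 foot [ 0.4482 -0.0614] 0.0018
blue [230 145  49  18  93]  top [ 0.4096 -0.3278] 0.0004 foot [ 0.3874 -0.3286] 0.0016
```

View pics/ss3.png

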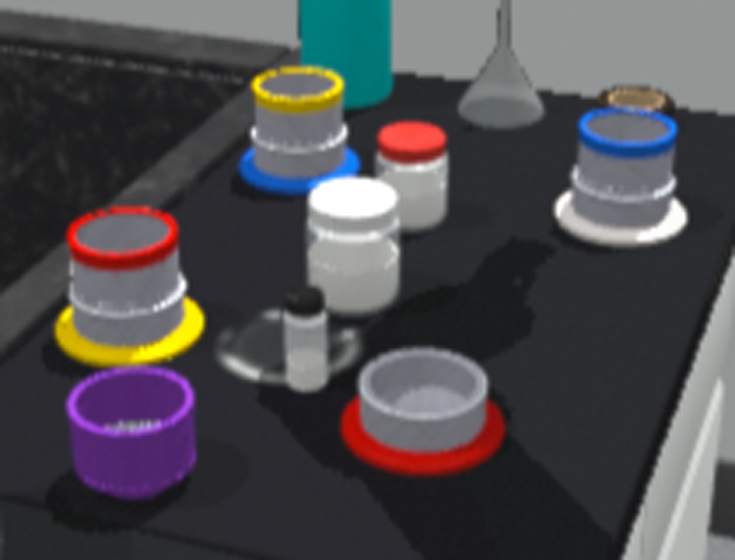

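Blue sits level on the white receiver, and the bystanders have not moved. Next is the red sieve; I'll look on the way.

Emit:
arm_command:
  motion:
    - [-1,[2.5,-3.0,0],0]
    - [-1,[2.5,-3.0,0],0]
    - [-1,[2.5,-3.0,0],0]
    - [-1,[2.5,-3.0,0],0]
    - [-1,[2.0,-3.0,0],0]
    - [-1,[2.0,-2.5,0],0]
    - [-1,[0,0,0],0]
    - [-1,[0,0,0],0]
    - [-1,[0,0,0],0]
    - [-1,[0,0,0],0]

```text
time: 8.78
tcp_pos: [0.5478, -0.1524, 0.2544]
orientation: [3.141, 0.003, -0.003]
force: [0.5, -0.3, -1.0]
grip_width: 0.0855
gripper_force: 0.0
```

```bash
python3 w.py w4; python3 -c "
from bench import status;print(status.get_obs()['tcp_pos'])"
```

```text
red [160  52  65  67 845]  top [ 0.6282 -0.0961] 0.0006 foot [ 0.6327 -0.0868] 0.0067
red [ 360  166   44   41 1353]  top [ 0.5329 -0.2858] 0.008 foot [ 0.5172 -0.3183] 0.0158
red [148 208  66  56 942]  top [ 0.4814 -0.0771] 0.005 foot [ 0.4493 -0.0602] 0.0003
yellow [ 176   45   64   79 1157]  top [ 0.6307 -0.11  ] 0.0051 foot [ 0.6284 -0.0965] 0.0002
yellow [ 409   57   69   68 1091]  top [ 0.6229 -0.3242] 0.0016 foot [ 0.6204 -0.351 ] 0.005
blue [  0   0  13  37 368] EDGE top [0.6917 0.0813] 0.0029 foot [0.7053 0.1295] 0.0037
blue [ 378   50   66   79 1339]  top [ 0.6261 -0.2936] 0.0053 foot [ 0.6229 -0.324 ] 0.0002
blue [391 266  48  47 486]  top [ 0.4117 -0.3281] 0.0027 foot [ 0.3686 -0.3527] 0.0037
[ 0.54789951 -0.15265744  0.25471051]
```

Emit:
arm_command:
  motion:
    - [-1,[2.7,-1.8,0],0]
    - [-1,[2.6,-1.8,0],0]
    - [-1,[2.6,-1.8,0],0]
    - [-1,[0,0,3.5],0]
    - [-1,[0,0,3.5],0]
    - [-1,[0,0,3.5],0]
    - [-1,[0,0,3.5],0]
    - [-1,[0,0,3.0],0]
    - [-1,[0,0,2.0],0]
    - [-1,[0,0,0.9],0]

```text
time: 9.67
tcp_pos: [0.6245, -0.0986, 0.0524]
orientation: [3.141, 0.008, -0.003]
force: [-0.8, -0.3, 0.5]
grip_width: 0.0853
gripper_force: 0.0
```

Emit:
arm_command:
  motion:
    - [-1,[0,0,0],0]
    - [-1,[0,0,0],0]
    - [1,[0,0,0],0]
    - [1,[0,0,0],0]
    - [1,[0,0,0],0]
    - [1,[0,0,0],0]
    - [1,[0,0,0],0]
    - [1,[0,0,0],0]
    - [1,[0,0,0],0]
    - [1,[0,0,0],0]

```text
time: 10.5
tcp_pos: [0.6303, -0.0966, 0.0592]
orientation: [3.141, -0.004, -0.0]
force: [-0.6, 0.4, 6.7]
grip_width: 0.0552
gripper_force: 33.1
```

Emit:
arm_command:
  motion:
    - [1,[0,0,0],0]
    - [1,[0,0,0],0]
    - [1,[0,0,-0.5],0]
    - [1,[0,0,-0.5],0]
    - [1,[0,0,-1],0]
    - [1,[0,0,-2],0]
    - [1,[0,0,-3],0]
    - [1,[0,0,-2],0]
    - [1,[0,0,0],0]
    - [1,[0,0,0],0]

```text
time: 11.33
tcp_pos: [0.6295, -0.0966, 0.1488]
orientation: [3.141, -0.004, -0.0]
force: [-0.4, 0.3, -2.1]
grip_width: 0.0546
gripper_force: 32.4
```

Emit:
arm_command:
  motion:
    - [1,[-3.0,-0.6,0],0]
    - [1,[-3.0,-0.6,0],0]
    - [1,[-3.0,-0.6,0],0]
    - [1,[-3.0,-0.6,0],0]
    - [1,[-3.0,-0.6,0],0]
    - [1,[-2.9,-0.7,0],0]
    - [1,[0,0,0],0]
    - [1,[0,0,0],0]
    - [1,[0,0,2],0]
    - [1,[0,0,2],0]

```text
time: 12.17
tcp_pos: [0.4519, -0.0599, 0.1073]
orientation: [3.141, -0.005, -0.001]
force: [0.6, -0.2, -1.4]
grip_width: 0.0548
gripper_force: 32.4
```

Emit:
arm_command:
  motion:
    - [1,[0,0,1],0]
    - [1,[0,0,1],0]
    - [1,[0,0,0.8],0]
    - [1,[0,0,0.6],0]
    - [1,[0,0,0.5],0]
    - [1,[0,0,0.4],0]
    - [1,[0,0,0.4],0]
    - [1,[0,0,0.2],0]
    - [1,[0,0,0],0]
    - [1,[0,0,0],0]

```text
time: 13.0
tcp_pos: [0.4499, -0.0595, 0.0591]
orientation: [3.141, -0.0, -0.0]
force: [-2.6, 1.0, 8.2]
grip_width: 0.0552
gripper_force: 33.5
```

Emit:
arm_command:
  motion:
    - [1,[0,0,0],0]
    - [-1,[0,0,0],0]
    - [-1,[0,0,0],0]
    - [-1,[0,0,0],0]
    - [-1,[0,0,0],0]
    - [-1,[0,0,0],0]
    - [-1,[0,0,0],0]
    - [-1,[0,0,0],0]
    - [-1,[0,0,0],0]
    - [-1,[0,0,0],0]

```text
time: 13.83
tcp_pos: [0.4493, -0.0595, 0.0577]
orientation: [-3.142, 0.0, -0.0]
force: [0.3, -0.0, -0.3]
grip_width: 0.0852
gripper_force: 0.0
```

Emit:
arm_command:
  motion:
    - [-1,[0,0,-0.5],0]
    - [-1,[0,0,-1.5],0]
    - [-1,[0,0,-3],0]
    - [-1,[0,0,-3],0]
    - [-1,[0,0,-3],0]
    - [-1,[0,0,-3],0]
    - [-1,[0,0,-3],0]
    - [-1,[0,0,-2.8],0]
    - [-1,[0,0,0],0]
    - [-1,[0,0,0],0]

```text
time: 14.67
tcp_pos: [0.4509, -0.0596, 0.2583]
orientation: [3.14, -0.005, -0.0]
force: [-0.3, -1.0, -0.7]
grip_width: 0.0851
gripper_force: 0.0
```

```bash
python3 w.py w5;  python3 - <<'E'
from bench import snapshot
import cv2
a=snapshot("side")[:,:,::-1][130:290,160:370]
cv2.imwrite("pics/ss5.png",cv2.resize(a,None,fx=3.5,fy=3.5,interpolation=cv2.INTER_CUBIC))
E
```

```text
red [ 465   66   47   46 1764] EDGE top [ 0.5377 -0.2797] 0.0067 foot [ 0.5457 -0.3223] 0.0127
red [ 220  128   70   76 1717]  top [ 0.4609 -0.0567] 0.0082 foot [ 0.4461 -0.0595] 0.0033
yellow [254   0  75  29 940] EDGE top [ 0.6075 -0.091 ] 0.0021 foot [ 0.6283 -0.0961] 0.0002
blue [479   0  33  35 630] EDGE top [ 0.6049 -0.2815] 0.0049 foot [ 0.6231 -0.3237] 0.0062
blue [480 184  32  55 568] EDGE top [ 0.4105 -0.3219] 0.0013 foot [ 0.3909 -0.3752] 0.0025
```

View pics/ss5.png

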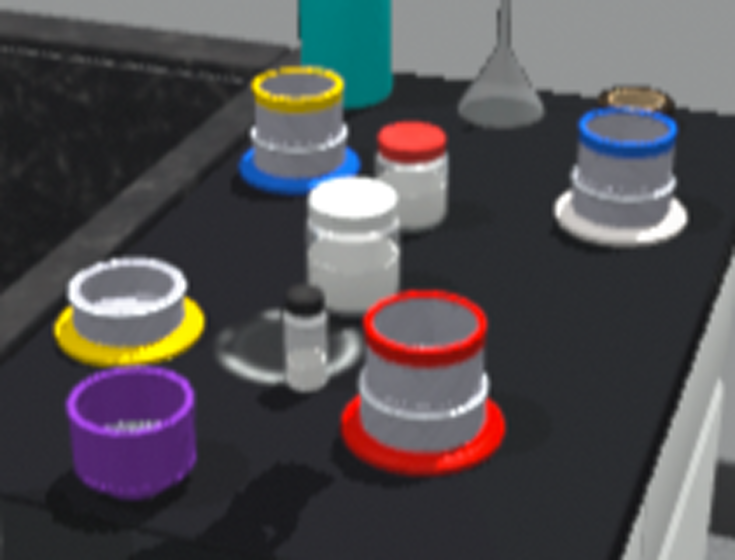

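The red sieve is fully down on the red receiver. Before going for the yellow sieve I'll check clearance to the wash bottle.

Run:
```python
from h import *
from bench import calibration
for n in("scene","side"):
    im=cv2.imread(f"pics/{n}0.png");c=calibration(n);h=cv2.cvtColor(im,cv2.COLOR_BGR2HSV)
    m=cv2.inRange(h,(82,100,50),(98,255,255));nn,l,s,cc=cv2.connectedComponentsWithStats(m)
    i=1+np.argmax(s[1:,4]);x,y,w,hh,a=s[i];print(n,s[i])
    print("bottom front",ray(c,(x+w/2,y+hh-1),0)[0],"L/R at base",ray(c,(x,y+hh-5),0)[0,:2],ray(c,(x+w-1,y+hh-5),0)[0,:2])
```

```text
scene [ 298   61   33   62 1642]
bottom front [ 0.61687496 -0.44271637  0.        ] L/R at base [ 0.65759231 -0.42669726] [ 0.59794304 -0.48154998]
side [ 245   95   28   67 1534]
bottom front [ 6.30132458e-01 -4.33019181e-01  5.55111512e-17] L/R at base [ 0.67363869 -0.44608997] [ 0.60838063 -0.4696282 ]
```

The bottle's near side is at y≈-0.433, so the open finger back at y≈-0.381 clears it by about 50 mm.

Emit:
arm_command:
  motion:
    - [-1,[2.2,3.3,0],0]
    - [-1,[2.2,3.3,0],0]
    - [-1,[2.2,3.3,0],0]
    - [-1,[2.2,3.3,0],0]
    - [-1,[2.2,3.3,0],0]
    - [-1,[2.2,3.3,0],0]
    - [-1,[1.9,2.9,0],0]
    - [-1,[1.3,2.0,0],0]
    - [-1,[0.8,1.2,0],0]
    - [-1,[0.4,0.6,0],0]

```text
time: 15.6
tcp_pos: [0.6245, -0.3271, 0.2522]
orientation: [-3.14, 0.005, -0.003]
force: [-0.2, -0.2, 0.2]
grip_width: 0.0855
gripper_force: 0.0
```

Emit:
arm_command:
  motion:
    - [-1,[0,0,0],0]
    - [-1,[0,0,3.5],0]
    - [-1,[0,0,3.5],0]
    - [-1,[0,0,3.5],0]
    - [-1,[0,0,3.5],0]
    - [-1,[0,0,3.0],0]
    - [-1,[0,0,2.0],0]
    - [-1,[0,0,0.9],0]
    - [-1,[0,0,0],0]
    - [-1,[0,0,0],0]

```text
time: 16.43
tcp_pos: [0.6254, -0.3234, 0.0571]
orientation: [-3.141, 0.0, 0.001]
force: [-0.2, -0.3, 0.6]
grip_width: 0.0856
gripper_force: 0.0
```

Emit:
arm_command:
  motion:
    - [-1,[-0.2,0,0],0]
    - [1,[0,0,0],0]
    - [1,[0,0,0],0]
    - [1,[0,0,0],0]
    - [1,[0,0,0],0]
    - [1,[0,0,0],0]
    - [1,[0,0,0],0]
    - [1,[0,0,0],0]
    - [1,[0,0,0],0]
    - [1,[0,0,0],0]

```text
time: 17.27
tcp_pos: [0.6246, -0.3252, 0.0592]
orientation: [3.14, -0.003, -0.0]
force: [-1.5, 0.5, 6.9]
grip_width: 0.057
gripper_force: 32.3
```

Emit:
arm_command:
  motion:
    - [1,[0,0,0],0]
    - [1,[0,0,-0.5],0]
    - [1,[0,0,-0.5],0]
    - [1,[0,0,-1],0]
    - [1,[0,0,-2],0]
    - [1,[0,0,-3],0]
    - [1,[0,0,-2],0]
    - [1,[0,0,0],0]
    - [1,[0,0,0],0]
    - [1,[0,0,0],0]

```text
time: 18.1
tcp_pos: [0.6225, -0.3242, 0.146]
orientation: [-3.141, 0.002, -0.0]
force: [-0.5, 0.4, -1.6]
grip_width: 0.0567
gripper_force: 32.3
```

Emit:
arm_command:
  motion:
    - [1,[0.1,-3.4,0],0]
    - [1,[0.1,-3.4,0],0]
    - [1,[0.1,-3.4,0],0]
    - [1,[0.1,-3.4,0],0]
    - [1,[0.1,-3.4,0],0]
    - [1,[0,-3.4,0],0]
    - [1,[0,-1.4,0],0]
    - [1,[0,-1.0,0],0]
    - [1,[0,0,0],0]
    - [1,[0,0,0],0]

```text
time: 18.93
tcp_pos: [0.6278, -0.0981, 0.1458]
orientation: [3.14, 0.002, -0.001]
force: [-0.6, -0.6, -0.6]
grip_width: 0.0565
gripper_force: 32.4
```

Emit:
arm_command:
  motion:
    - [1,[0,0,2],0]
    - [1,[0,0,2],0]
    - [1,[0,0,1],0]
    - [1,[0,0,1],0]
    - [1,[0,0,0.8],0]
    - [1,[0,0,0.6],0]
    - [1,[0,0,0.5],0]
    - [1,[0,0,0.4],0]
    - [1,[0,0,0.3],0]
    - [1,[0,0,0],0]

```text
time: 19.77
tcp_pos: [0.6282, -0.0964, 0.0605]
orientation: [-3.141, 0.0, 0.0]
force: [-0.3, -0.0, -0.8]
grip_width: 0.0565
gripper_force: 32.4
```

Emit:
arm_command:
  motion:
    - [1,[0,0,0.3],0]
    - [1,[0,0,0],0]
    - [1,[0,0,0],0]
    - [1,[0,0,0],0]
    - [1,[0,0,0],0]
    - [1,[0,0,0],0]
    - [1,[0,0,0],0]
    - [1,[0,0,0],0]
    - [1,[0,0,0],0]
    - [1,[0,0,0],0]

```text
time: 20.6
tcp_pos: [0.6292, -0.0965, 0.0592]
orientation: [3.141, -0.002, -0.0]
force: [-1.5, 0.9, 4.2]
grip_width: 0.0564
gripper_force: 32.9
```

Emit:
arm_command:
  motion:
    - [-1,[0,0,0],0]
    - [-1,[0,0,0],0]
    - [-1,[0,0,0],0]
    - [-1,[0,0,0],0]
    - [-1,[0,0,0],0]
    - [-1,[0,0,0],0]
    - [-1,[0,0,0],0]
    - [-1,[0,0,0],0]
    - [-1,[0,0,0],0]
    - [-1,[0,0,0],0]

```text
time: 21.43
tcp_pos: [0.6285, -0.0966, 0.0578]
orientation: [-3.142, -0.0, -0.0]
force: [0.1, 0.2, -0.1]
grip_width: 0.0856
gripper_force: 0.0
```

Emit:
arm_command:
  motion:
    - [-1,[0,0,-0.5],0]
    - [-1,[0,0,-1.5],0]
    - [-1,[0,0,-3],0]
    - [-1,[0,0,-3],0]
    - [-1,[0,0,-3],0]
    - [-1,[0,0,-3],0]
    - [-1,[0,0,-3],0]
    - [-1,[0,0,-2.8],0]
    - [-1,[0,0,0],0]
    - [-1,[0,0,0],0]

```text
time: 22.27
tcp_pos: [0.6303, -0.0965, 0.2604]
orientation: [3.141, -0.007, -0.0]
force: [-0.5, -0.8, -0.5]
grip_width: 0.0854
gripper_force: 0.0
```

Emit:
arm_command:
  motion:
    - [-1,[-3.0,3.0,0],0]
    - [-1,[-3.0,3.0,0],0]
    - [-1,[-3.0,3.0,0],0]
    - [-1,[-3.0,3.0,0],0]
    - [-1,[-3.0,3.0,0],0]
    - [-1,[-3.0,3.0,0],0]
    - [-1,[-1.0,1.0,0],0]
    - [-1,[0,0,0],0]
    - [-1,[0,0,0],0]
    - [-1,[0,0,0],0]

```text
time: 23.1
tcp_pos: [0.4421, -0.2818, 0.2552]
orientation: [-3.14, 0.0, 0.002]
force: [-0.0, 0.9, 0.3]
grip_width: 0.0854
gripper_force: 0.0
```

```bash
python3 w.py w6;  python3 - <<'E'
from bench import snapshot
import cv2
a=snapshot("side")[:,:,::-1][130:290,160:370]
cv2.imwrite("pics/ss6.png",cv2.resize(a,None,fx=3.5,fy=3.5,interpolation=cv2.INTER_CUBIC))
E
```

```text
red [ 233   54   45   47 1611]  top [ 0.5369 -0.2891] 0.0088 foot [ 0.5472 -0.2962] 0.0151
red [   0  119   97   76 2233] EDGE top [ 0.4576 -0.0904] 0.0178 foot [ 0.4455 -0.0534] 0.0146
yellow [ 37   0  64  17 674] EDGE top [ 0.606  -0.1253] 0.0011 foot [ 0.6278 -0.0973] 0.0001
blue [264   0  71  24 765] EDGE top [ 0.6014 -0.3189] 0.0015 foot [ 0.6226 -0.3246] 0.0002
blue [272 175  48  32 150]  top [ 0.4108 -0.327 ] 0.0004 foot [ 0.3836 -0.3385] 0.0021
blue [287 190  39  38  72]  top [ 0.4109 -0.3255] 0.0012 foot [ 0.3965 -0.3279] 0.0034
```

View pics/ss6.png

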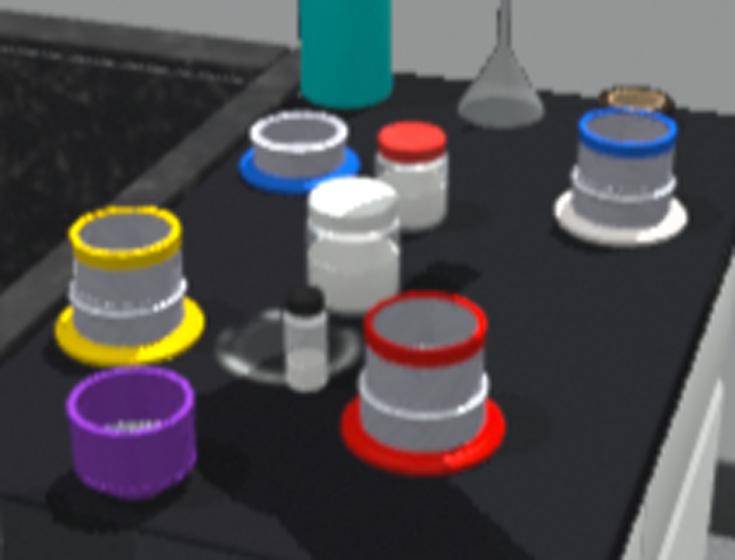

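Yellow is seated on yellow. Blue on the white receiver measures (0.4105, -0.3263), so I'll fetch it.

Emit:
arm_command:
  motion:
    - [-1,[-1.4,2.0,0],0]
    - [-1,[-1.4,2.0,0],0]
    - [-1,[0,0,3.5],0]
    - [-1,[0,0,3.5],0]
    - [-1,[0,0,3.5],0]
    - [-1,[0,0,3.5],0]
    - [-1,[0,0,3.0],0]
    - [-1,[0,0,2.0],0]
    - [-1,[0,0,0.9],0]
    - [-1,[0,0,0],0]

```text
time: 24.03
tcp_pos: [0.4131, -0.3208, 0.0543]
orientation: [-3.138, 0.004, 0.003]
force: [0.2, 0.1, -0.1]
grip_width: 0.0856
gripper_force: 0.0
```

Emit:
arm_command:
  motion:
    - [-1,[0,0,0],0]
    - [1,[0,0,0],0]
    - [1,[0,0,0],0]
    - [1,[0,0,0],0]
    - [1,[0,0,0],0]
    - [1,[0,0,0],0]
    - [1,[0,0,0],0]
    - [1,[0,0,0],0]
    - [1,[0,0,0],0]
    - [1,[0,0,0],0]

```text
time: 24.87
tcp_pos: [0.4152, -0.3244, 0.0588]
orientation: [3.139, -0.003, -0.0]
force: [-0.8, -0.4, 6.1]
grip_width: 0.0549
gripper_force: 32.5
```

Emit:
arm_command:
  motion:
    - [1,[0,0,0],0]
    - [1,[0,0,-0.5],0]
    - [1,[0,0,-0.5],0]
    - [1,[0,0,-1],0]
    - [1,[0,0,-2],0]
    - [1,[0,0,-3],0]
    - [1,[0,0,-2],0]
    - [1,[0,0,0],0]
    - [1,[0,0,0],0]
    - [1,[0,0,0],0]

```text
time: 25.7
tcp_pos: [0.4128, -0.3229, 0.1464]
orientation: [-3.141, 0.001, -0.0]
force: [-0.6, -0.5, -1.7]
grip_width: 0.0549
gripper_force: 32.1
```

Emit:
arm_command:
  motion:
    - [1,[3.1,0.1,0],0]
    - [1,[3.1,0,0],0]
    - [1,[3.1,0,0],0]
    - [1,[3.1,0,0],0]
    - [1,[3.1,0,0],0]
    - [1,[3.1,0,0],0]
    - [1,[1.6,0,0],0]
    - [1,[1.0,0,0],0]
    - [1,[0,0,0],0]
    - [1,[0,0,0],0]

```text
time: 26.53
tcp_pos: [0.624, -0.324, 0.1449]
orientation: [-3.14, 0.004, -0.0]
force: [-0.6, 0.3, -1.2]
grip_width: 0.055
gripper_force: 32.0
```

```bash
python3 w.py w7; python3 -c "
from bench import status;print(status.get_obs()['tcp_pos'])"
```

```text
red [185 321  22  25 242]  top [ 0.5327 -0.302 ] 0.0033 foot [ 0.4857 -0.2999] 0.0044
red [  0 324  33  42 615] EDGE top [ 0.5091 -0.1205] 0.0044 foot [ 0.453  -0.0614] 0.0059
yellow [   0  145   31   83 1371] EDGE top [ 0.6453 -0.1509] 0.0008 foot [ 0.6292 -0.0988] 0.0002
blue [ 208  142   97   79 1194]  top [ 0.6437 -0.3247] 0.0027 foot [ 0.623  -0.3249] 0.0001
blue [ 190  239  133  123 4046]  top [ 0.5587 -0.3312] 0.0241 foot [ 0.5182 -0.3328] 0.027
[ 0.62335575 -0.32467876  0.14530058]
```

Blue's receiver is still at (0.623, -0.3245) and the arm is above it, so I'll lower.

Emit:
arm_command:
  motion:
    - [1,[0.1,0,2],0]
    - [1,[0,0,2],0]
    - [1,[0,0,1],0]
    - [1,[0,0,1],0]
    - [1,[0,0,0.8],0]
    - [1,[0,0,0.6],0]
    - [1,[0,0,0.5],0]
    - [1,[0,0,0.4],0]
    - [1,[0,0,0.2],0]
    - [1,[0,0,0],0]

```text
time: 27.42
tcp_pos: [0.6266, -0.3242, 0.0616]
orientation: [-3.141, 0.0, -0.0]
force: [-0.7, -0.3, -1.1]
grip_width: 0.0547
gripper_force: 32.0
```

Emit:
arm_command:
  motion:
    - [1,[0,0,0.3],0]
    - [1,[0,0,0],0]
    - [1,[0,0,0],0]
    - [1,[0,0,0],0]
    - [1,[0,0,0],0]
    - [1,[0,0,0],0]
    - [1,[0,0,0],0]
    - [1,[0,0,0],0]
    - [1,[0,0,0],0]
    - [1,[0,0,0],0]

```text
time: 28.25
tcp_pos: [0.627, -0.3244, 0.0591]
orientation: [3.141, -0.001, -0.0]
force: [0.9, -0.4, -0.6]
grip_width: 0.0546
gripper_force: 32.1
```

Not quite in contact yet; 2 mm more.

Emit:
arm_command:
  motion:
    - [1,[-0.1,0,0.1],0]
    - [1,[0,0,0.1],0]
    - [1,[0,0,0],0]
    - [1,[0,0,0],0]
    - [1,[0,0,0],0]
    - [1,[0,0,0],0]
    - [1,[0,0,0],0]
    - [1,[0,0,0],0]
    - [1,[0,0,0],0]
    - [1,[0,0,0],0]

```text
time: 29.08
tcp_pos: [0.627, -0.3244, 0.0589]
orientation: [3.141, -0.003, -0.0]
force: [0.4, 0.4, 5.9]
grip_width: 0.0544
gripper_force: 32.7
```

Contact at the usual height. Release, lift and check.

Emit:
arm_command:
  motion:
    - [-1,[0,0,0],0]
    - [-1,[0,0,0],0]
    - [-1,[0,0,0],0]
    - [-1,[0,0,0],0]
    - [-1,[0,0,0],0]
    - [-1,[0,0,0],0]
    - [-1,[0,0,0],0]
    - [-1,[0,0,0],0]
    - [-1,[0,0,0],0]
    - [-1,[0,0,0],0]

```text
time: 29.92
tcp_pos: [0.6256, -0.3243, 0.0567]
orientation: [-3.142, 0.0, -0.0]
force: [0.1, 0.2, -0.6]
grip_width: 0.0851
gripper_force: 0.0
```

Emit:
arm_command:
  motion:
    - [-1,[0,0,-0.5],0]
    - [-1,[0,0,-1.5],0]
    - [-1,[0,0,-3],0]
    - [-1,[0,0,-3],0]
    - [-1,[0,0,-3],0]
    - [-1,[0,0,-3],0]
    - [-1,[0,0,-3],0]
    - [-1,[0,0,-2.8],0]
    - [-1,[0,0,0],0]
    - [-1,[0,0,0],0]

```text
time: 30.75
tcp_pos: [0.6275, -0.3251, 0.2601]
orientation: [3.138, -0.008, -0.0]
force: [0.4, -0.0, -0.3]
grip_width: 0.0854
gripper_force: 0.0
```

Emit:
arm_command:
  motion:
    - [-1,[-3.0,-2.0,0],0]
    - [-1,[-3.0,-2.0,0],0]
    - [-1,[-3.0,-2.0,0],0]
    - [-1,[-2.0,-1.0,0],0]
    - [-1,[0,0,0],0]
    - [-1,[0,0,0],0]
    - [-1,[0,0,0],0]
    - [-1,[0,0,0],0]
    - [-1,[0,0,0],0]
    - [-1,[0,0,0],0]

```text
time: 31.58
tcp_pos: [0.5163, -0.2548, 0.2546]
orientation: [-3.141, -0.0, -0.001]
force: [0.2, 0.3, -0.8]
grip_width: 0.0856
gripper_force: 0.0
```

```bash
python3 w.py w8;  python3 - <<'E'
from bench import snapshot
import cv2
a=snapshot("side")[:,:,::-1][130:290,160:370]
cv2.imwrite("pics/ss8.png",cv2.resize(a,None,fx=3.5,fy=3.5,interpolation=cv2.INTER_CUBIC))
E
```

```text
red [ 262  136   42   42 1362]  top [ 0.5239 -0.2766] 0.0091 foot [ 0.5032 -0.2717] 0.0166
red [  61  184   68   61 1033]  top [ 0.4748 -0.0947] 0.0052 foot [ 0.4492 -0.061 ] 0.0004
red [ 42 208  60  53 865]  top [ 0.4493 -0.0629] 0.0025 foot [ 0.4255 -0.0261] 0.0043
yellow [  41   11  101   84 2680]  top [ 0.6243 -0.1179] 0.0125 foot [ 0.6292 -0.0914] 0.0086
blue [ 284   17   85   83 1552]  top [ 0.6225 -0.3162] 0.0073 foot [ 0.623  -0.3269] 0.0025
blue [339  27  26  58  97]  top [ 0.6196 -0.3227] 0.0009 foot [ 0.6216 -0.3271] 0.0024
```

View pics/ss8.png

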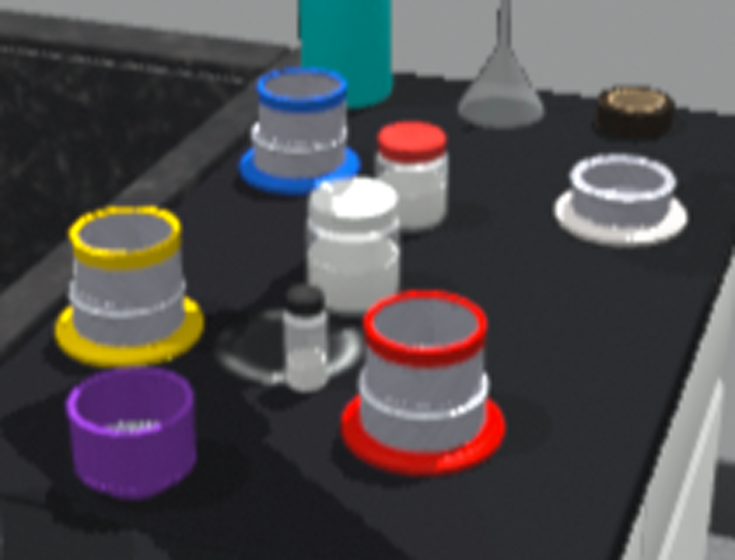

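Every sieve is on its own colour. Blue looks about 2 mm to the right of where yellow sat on that receiver, so I'll compare the two band ellipses numerically and in one enlarged crop.

Run:
```python
from h import *
from bench import snapshot
ims=[]
for n,b in(("scene",(255,105,60,60)),("side",(218,135,60,60))):
    old=cv2.imread(f"pics/{n}0.png")[:,:,::-1].copy();new=snapshot(n)
    for im,col in((old,"yellow"),(new,"blue")):
        for s,ct,p in blobs(im,col):
            if b[0]<ct[0]<b[0]+60 and b[1]<ct[1]<b[1]+60: print(n,col,s,ct.round(1),cv2.fitEllipse(cv2.convexHull(p.astype(np.int32)).astype(np.float32)))
        x,y,w,h=b;ims.append(im[y:y+h,x:x+w,::-1])
cv2.imwrite("pics/cmp.png",cv2.resize(cv2.vconcat([cv2.hconcat(ims[:2]),cv2.hconcat(ims[2:])]),None,fx=5,fy=5,interpolation=cv2.INTER_CUBIC))
```

```text
scene yellow [269 117  28  20 218] [282.9 126.8] ((282.4513244628906, 126.47393035888672), (19.930843353271484, 27.369157791137695), 88.93035888671875)
scene blue [270 118  28  19 211] [283.9 127.2] ((283.5005187988281, 126.7460708618164), (20.12178611755371, 27.17906951904297), 87.09854125976562)
scene blue [264 137  36  21 269] [280.9 149.1] ((281.40069580078125, 144.2661895751953), (25.558185577392578, 34.823848724365234), 91.04183959960938)
side yellow [231 149  27  13 186] [244.3 155.9] ((244.3126220703125, 155.1559600830078), (13.607627868652344, 27.176300048828125), 90.38993835449219)
side blue [233 149  26  13 176] [245.5 156. ] ((245.66171264648438, 155.23532104492188), (13.691304206848145, 26.772811889648438), 89.26412200927734)
side blue [228 172  36  14 208] [243.5 179.6] ((244.72056579589844, 176.7196502685547), (17.23714256286621, 35.96274948120117), 87.20333099365234)
```

View pics/cmp.png

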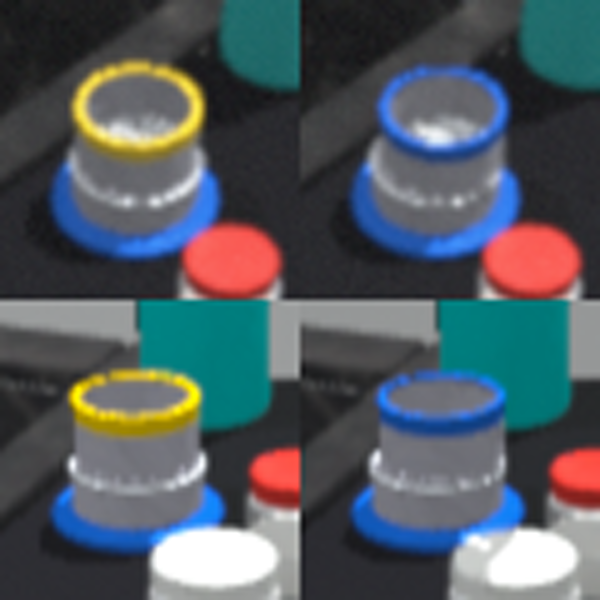

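The crop shows blue at the same height and level as the correctly seated yellow at the start. It is offset by about 1.2 px (2.6 mm), inside the 3 mm skirt clearance and the 5 mm limit. Handing in.

```bash
python3 -c "
from bench import workorder;print(workorder.finish_job())"
```

```text
the job is handed in; nothing more can be done
None
```

The job is handed in (no verdict was returned): the last pictures show all three sieves level and fully down on the receivers of their own colour, blue about 2.6 mm off centre (limit 5 mm), and no visible change in the jars, the vial or the receivers.

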